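Unload the drying cartridges from the dry box

TASK

Guide the dry box's white-knobbed lever through its zigzag gate from the sealed pocket (green dot) to the end of the service pocket (red dot) to unlock the drying cartridges, then lift each cartridge present straight up out of its bay and stand it upright, flat on the floor of the round shell of its own colour on the bamboo tray. When all are out, guide the lever back through the gate to the end of the sealed pocket and let go; leave the filters, quick-release plate, blower, lens cap and card case where they are.

Things in the scene. Friction and masses are not known exactly. Their poses are not given: they have to be found in the camera images.
- drybox: Fixed low black dry box, 170 (x) x 378 (y) x 80 mm, origin at the centre of its underside, z up. On its flat deck, 80 mm up: at -y an aluminium plate with the lever's zigzag gate; at +y a bank of four bays (centres at x 0, y -21, 35, 91, 147 mm) between grey dividers 38 mm tall, x -42 to 42.
- lock (a joint): Steel lock plate 41 to 45 mm above the deck, geared to the lever: 0 at lever_u 0, 0.012 m at lever_u 0.070, along the box's +y. One 12 mm crossbar per divider, joined by rails 31 to 41 mm before and behind the bay centres. At 0 the bars stand over the cartridges' shoulders and lock them; at 0.012 they stand over the dividers, leaving a 44 (y) x 62 (x) mm opening over each bay.
- lever_u (a joint): Lever along the box's +y, 0 to 0.070 m. Upright 10 mm stalk in 16 mm wide slots, with a white knob; it slides without tilting, stays where it is left and needs about 2 to 5 N. Its only path in (lever_u, lever_v), mm: sealed pocket (0,28) - (0,0) - (35,0) - (35,28) - (70,28) - service pocket (70,0), straight legs, 3 mm of play to the sides between the metal parts.
- lever_v (a joint): Lever along the box's +x, 0 to 0.028 m (see lever_u). At the start the lever is somewhere in the sealed leg: lever_u 0, lever_v 0.008 to 0.028.
- lever_knob (a point): Centre of the white lever knob (upright cylinder, 24 mm diameter, 30 mm tall), 43 mm above the deck; the gate plate's top is 8 mm above the deck. Axes as the box.
- slot_seal (a point): Knob centre when the lever is at the end of the sealed pocket (green dot, far from the robot, at the box's -y end): lever_u 0, lever_v 0.028. Fixed to the box.
- slot_service (a point): Knob centre when the lever is at the end of the service pocket (red dot, on the robot's side, next to the bays): lever_u 0.070, lever_v 0. Fixed to the box.
- tray: Fixed bamboo tray 320 x 440 mm, floor 10 mm above the table, rim 6 mm above the floor; origin at the centre of its underside. Carries the four shells and a row of bystanders along its +y side.
- cart_blue_centre (a point): Centre (half-way up) of the cartridge with the blue tab; may be absent. White body 50 (x) x 38 (y) x 38 mm, on it a blue tab 26 (x) x 14 (y) x 46 mm; 84 mm tall in all, about 0.16 kg; bottom 42 mm below this point. Grooves in its +y and -y sides run on ribs of the dividers (2 mm play): it can only go straight up; 50 mm of lift clears all. Axes parallel to the box's while in its bay.
- cart_yellow_centre (a point): Centre (half-way up) of the cartridge with the yellow tab; may be absent. White body 50 (x) x 38 (y) x 38 mm, on it a yellow tab 26 (x) x 14 (y) x 46 mm; 84 mm tall in all, about 0.16 kg; bottom 42 mm below this point. Grooves in its +y and -y sides run on ribs of the dividers (2 mm play): it can only go straight up; 50 mm of lift clears all. Axes parallel to the box's while in its bay.
- cart_green_centre (a point): Centre (half-way up) of the cartridge with the green tab; may be absent. White body 50 (x) x 38 (y) x 38 mm, on it a green tab 26 (x) x 14 (y) x 46 mm; 84 mm tall in all, about 0.16 kg; bottom 42 mm below this point. Grooves in its +y and -y sides run on ribs of the dividers (2 mm play): it can only go straight up; 50 mm of lift clears all. Axes parallel to the box's while in its bay.
- cart_red_centre (a point): Centre (half-way up) of the cartridge with the red tab; may be absent. White body 50 (x) x 38 (y) x 38 mm, on it a red tab 26 (x) x 14 (y) x 46 mm; 84 mm tall in all, about 0.16 kg; bottom 42 mm below this point. Grooves in its +y and -y sides run on ribs of the dividers (2 mm play): it can only go straight up; 50 mm of lift clears all. Axes parallel to the box's while in its bay.
- shell_blue: Loose round open blue shell on the tray, 96 mm outside at the rim, 80 mm inside at the floor, 14 mm high, floor 4 mm thick; origin at the centre of its underside.
- shell_yellow: Loose round open yellow shell on the tray, 96 mm outside at the rim, 80 mm inside at the floor, 14 mm high, floor 4 mm thick; origin at the centre of its underside.
- shell_green: Loose round open green shell on the tray, 96 mm outside at the rim, 80 mm inside at the floor, 14 mm high, floor 4 mm thick; origin at the centre of its underside.
- shell_red: Loose round open red shell on the tray, 96 mm outside at the rim, 80 mm inside at the floor, 14 mm high, floor 4 mm thick; origin at the centre of its underside.
- filter_a: Bystander, leave alone: black round filter shell with steel edge, 72 mm wide, 12 mm high, on the tray; origin at the centre of its underside.
- filter_b: Bystander, leave alone: black round filter shell with brass edge, 72 mm wide, 12 mm high, on the tray; origin at the centre of its underside.
- qr_plate: Bystander, leave alone: chrome quick-release plate 50 x 40 x 8 mm with an 8 mm stud on top, on the tray; origin at the centre of its underside.
- blower: Bystander, leave alone: orange blower, 56 mm wide, 105 mm high, standing on the tray; origin at the centre of its underside.
- lens_cap: Bystander, leave alone: black lens cap, 68 mm wide, 9 mm high, on the table beyond the box; origin at the centre of its underside.
- card_case: Bystander, leave alone: blue memory-card case 50 x 75 x 18 mm, on the table beyond the box; origin at the centre of its underside.
Not all that is in view belongs to the job. Leave any purple look-alike of the part that bears cart_blue_centre alone. There is more than one size of the shell_green; the job needs the larger.

How it is judged:
On the way, in this order (a step that is already met when the one before it is completed fails the run):
1. the lever is in the service pocket (value of joint lever_u above 0.063 m and value of joint lever_v below 0.007 m), for 0.2 s.
2. every cartridge present stands in the shell of its own colour (horizontal distance between cart_blue_centre and shell_blue below 0.018 m and z of cart_blue_centre in the frame of shell_blue between 0.04 and 0.052 m and angle between each of cart_blue_centre, cart_yellow_centre, cart_green_centre, cart_red_centre's own z axis and vertical below 0.15 rad and horizontal distance between cart_yellow_centre and shell_yellow below 0.018 m and z of cart_yellow_centre in the frame of shell_yellow between 0.04 and 0.052 m and horizontal distance between cart_green_centre and shell_green below 0.018 m and z of cart_green_centre in the frame of shell_green between 0.04 and 0.052 m and horizontal distance between cart_red_centre and shell_red below 0.018 m and z of cart_red_centre in the frame of shell_red between 0.04 and 0.052 m), for 0.2 s.
3. the lever is back in the sealed pocket (value of joint lever_u below 0.007 m and value of joint lever_v above 0.021 m), for 0.2 s.
At the end, for the whole second after the job is handed in: The lever is in the sealed pocket (lever_u under 7 mm, lever_v over 21 mm); every cartridge present stands at rest in the shell of its colour: centres within 18 mm in plan, tilt under 0.15 rad, its centre 40 to 52 mm above the shell's underside; the shells lie flat (all of step 2 and all of step 3 and linear speed of each of cart_blue, cart_yellow, cart_green, cart_red below 0.02 m/s and angle between each of shell_blue, shell_yellow, shell_green, shell_red's own z axis and vertical below 0.1 rad); the robot touches nothing.
It fails at once if a bystander (filters, quick-release plate, blower, lens cap, card case) is shifted by more than 30 mm (distance of any of filter_a, filter_b, qr_plate, blower, lens_cap, card_case from where it was at the start of the episode above 0.03 m).
Of cart_blue, cart_yellow, cart_green, cart_red only 3 to 4 are there at a start; the rules pass over those that are not, and their reading is None.
At some moment in a run one of shell_blue, shell_yellow, shell_green, shell_red may be knocked a few centimetres aside while the robot is not near it.
It also fails if it takes over 192 s, if anything falls off the work surface, if the arm or the gripper's body presses on something with over 40 N, if the wrist force passes 120 N, or if a joint passes its speed limit or range.

ROBOT

A 6-joint arm with a two-finger parallel gripper is mounted at the origin on the work surface. World frame = base frame: x ahead of the robot, y to its left, z up, the work surface at z = 0. Lengths are in m, angles in rad, forces in N, time in s.
With the tool pointing down it reaches from about 0.325 to 0.9 m from the base axis. Payload 6.1 kg.
Tool frame: the origin (TCP) lies between the finger pads; the fingertips stand 19 mm ahead of it and the grasp point (between the pads) is the TCP; z points along the fingers, y is the line along which they close (so a half turn about z gives the same grasp; the last joint's range is limited). The gripper opens to 85 mm and grips with 20 to 120 N. Pads are 22 mm wide; open, the fingers measure 114 mm over their backs; the gripper's body (76 mm by 85 mm) begins 54 mm behind the grasp point. The pads swing forward as they close: fully open they stand 13 mm farther back than shut.
Start: joints at [1.001, 0.22, 1.526, -0, 1.395, -0.126], TCP at [0.268, 0.564, 0.25] pointing down, gripper open.
Joint ranges: [-2.98, 2.98], [-0.91, 2.08], [0.09, 2.57], [-1.24, 4.39], [0.2, 2.65], [-2.68, 2.68]. Speed limits (rad/s): [2.57, 2.57, 3.01, 3.14, 3.14, 3.14].

INTERFACE

Orientations are given as a unit quaternion [w, x, y, z].
In Python, from plant import env gives the robot as it stands.
- The arm moves only by the tool apply_moves, never from a script. Its argument "plan" is a list that holds one entry, the list of rows, each a list of 4 numbers: the shift along the tool's x, y, z in cm, then the turn about the tool's z in degrees. A call has 1 to 12 rows; each row shifts and turns the commanded pose from where the row before left it, along the tool's axes as they then stand; what a row does not reach is not made up. A row lasts 1/8 s, in which the tool goes at most 62.5 mm and 10.7 degrees, less where a joint would pass 70% of its speed; a pose out of reach is approached as far as the arm can. A call with a gripper value outside its range is refused whole. "fingers" is the opening, from 0 (shut) to 1 (fully open), set as the call begins (left out, the last holds). The fingers move at their own pace and stop on an object; "force" is the grip in N (left out, the last holds). Time passes only in rows, so rows that do not move let the fingers close. It gives the time, the measured TCP pose, the force, the opening and the grip force at its end, in the units of the state.
- env.sense(): the state, without advancing time (a new reading comes with each control period).
- env.camera(name): name is "side" or "top"; returns the picture (480x640x3 uint8, blue, green, red); there is no depth.
- env.camera_info(name): a dict with "fovy" (degrees; the focal length in pixels is half the picture's height over the tangent of half this angle, whatever the lens; pixels are square), "cx", "cy" (the principal point, pixels), "world_to_cam" (4x4, takes a point from world to camera coordinates). Camera axes: x right, y down, z forward; pixel columns grow to the right and rows downward; lengths in m; the calibration is good to about 2 mm. A picture is of the moment at which its call begins. camera_info takes no time and is no camera call.
- env.hand_in(): hands the job in; it is judged then, once.
The state is a dict: "t": time; "q": joint angles; "qd": joint speeds; "tau": joint torques, N m; "ee_pos": TCP position; "tool_rot": TCP orientation; "ft_force": force on the tool from outside, world axes, zero at the start; "ft_torque": the same for the moment, N m; "opening": opening from 0.0 (shut) to 1.0 (fully open); "gripper_force": force on a finger pad.
Only numpy, scipy, OpenCV 4.12 (cv2) and the standard library are available. Lean on these libraries where they do the work, as an engineer would, in place of code of your own. Each camera call takes 0.05 s, during which the arm holds its last target. There are 200 camera calls.

## Working session

There is one attempt and no reset: what is moved stays moved. The work goes in short steps, Python scripts to look and compute and a tool call to move; the robot and the scene stay as the last step left them, time stands still between calls to the robot, and variables do not carry over. Pictures are saved under pics/ and viewed, at most 14 in all, crops included, and the job is handed in when it is done.

Besides the shell and the picture viewer there is one more tool, called after ">>>" by a JSON object that holds its "api" and its "payload". apply_moves: Moves the arm, as the interface text tells. Its arguments: {"type":"object","properties":{"plan":{"type":"array","items":{"type":"array","items":{"type":"array","items":{"type":"number"}}}},"fingers":{"type":"number"},"force":{"type":"number"}},"required":["plan"]}

```bash
mkdir -p pics; ls; cat > h.py <<'E'
import numpy as np, cv2
from plant import env
def shot(n,name):
    im=env.camera(n); cv2.imwrite(f'pics/{name}.png',im); return im
def cam(n):
    i=env.camera_info(n); f=240/np.tan(np.radians(i['fovy'])/2)
    return f,i['cx'],i['cy'],np.array(i['world_to_cam'])
def ray(n,u,v):
    f,cx,cy,T=cam(n); d=T[:3,:3].T@np.array([(u-cx)/f,(v-cy)/f,1]); return -T[:3,:3].T@T[:3,3],d
def onz(n,u,v,z):
    o,d=ray(n,u,v); return o+d*(z-o[2])/d[2]
def proj(n,p):
    f,cx,cy,T=cam(n); c=T[:3,:3]@np.array(p)+T[:3,3]; return np.array([f*c[0]/c[2]+cx,f*c[1]/c[2]+cy])
E
python3 - <<'E'
from h import *
for n in('side','top'): shot(n,n+'0'); print(env.camera_info(n))
print(env.sense())
E
```

```text
pics
{'fovy': 42.15012232154438, 'cx': 331.1752720934439, 'cy': 239.51692837387515, 'world_to_cam': array([[ 0.70434742, -0.70982074, -0.00701627, -0.37509634],
       [-0.36663821, -0.35531194, -0.85984292,  0.27430109],
       [ 0.60784137,  0.60820057, -0.51051046,  1.28088525],
       [ 0.        ,  0.        ,  0.        ,  1.        ]])}
{'fovy': 43.967196992322506, 'cx': 318.7906356998089, 'cy': 240.80660172931186, 'world_to_cam': array([[-0.00390291, -0.99997184,  0.00641025,  0.03477382],
       [-0.99451955,  0.00321173, -0.1045014 ,  0.56173457],
       [ 0.10447786, -0.00678298, -0.99450408,  1.24079956],
       [ 0.        ,  0.        ,  0.        ,  1.        ]])}
{'t': 0.1, 'q': array([ 1.00091581e+00,  2.21178999e-01,  1.52747869e+00, -8.66667801e-06,
        1.39471700e+00, -1.26104863e-01]), 'qd': array([-0.00102276, -0.00178908, -0.00363208, -0.00045138,  0.00132811,
        0.00067891]), 'tau': array([ 1.46707338e-03, -4.98241997e+01, -3.90546727e+01, -1.02352765e-04,
        5.77383122e-03, -3.27696534e-05]), 'ee_pos': array([0.26807671, 0.56402391, 0.24929849]), 'tool_rot': array([-2.99836919e-04,  2.20070726e-01,  9.75483512e-01, -8.39062867e-04]), 'ft_force': array([-0.59855298, -0.00140163, -0.47630683]), 'ft_torque': array([-0.01078549, -0.04158868, -0.01961951]), 'gripper_force': 0.0, 'opening': 1.0002375630784728}
```

View pics/top0.png

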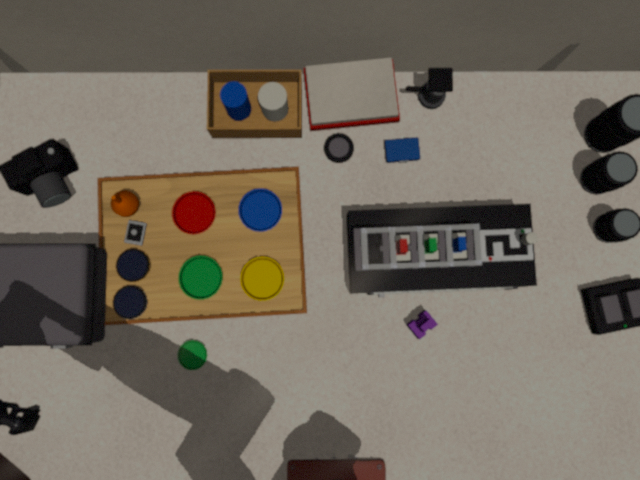

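View pics/side0.png

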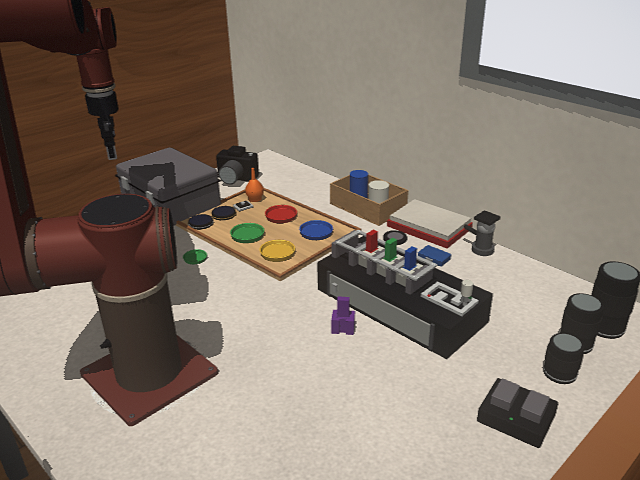

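The top view shows the cartridge tabs at red (403,247), green (431,244) and blue (460,243). Yellow is absent and its bay is empty. The purple look-alike is on the table at (422,324). There are two green shells: (200,277) on the tray, which is larger, and (192,354) on the table, which is smaller. I'll use the tray one. The knob is near (523,238). Next I'll measure and crop.

```bash
cat > m.py <<'E'
from h import *
def blobs(im,lo,hi,amin,box=None):
    h=cv2.cvtColor(im,cv2.COLOR_BGR2HSV)
    m=cv2.inRange(h,lo,hi)
    if box: k=np.zeros_like(m); k[box[1]:box[3],box[0]:box[2]]=1; m*=k
    n,l,s,c=cv2.connectedComponentsWithStats(m)
    return m,[(c[i].round(1),s[i]) for i in range(1,n) if s[i][4]>=amin]
HS={'blue':((105,120,50),(125,255,255)),'green':((55,120,40),(85,255,255)),'red':((0,150,60),(4,255,255)),'yellow':((20,150,60),(32,255,255))}
def shells(im):
    r={}
    for c,(lo,hi) in HS.items():
        m,b=blobs(im,lo,hi,400,(105,170,300,325))
        cs=max(cv2.findContours(m,0,2)[0],key=cv2.contourArea)
        (x,y),rad=cv2.minEnclosingCircle(cs); e=cv2.fitEllipse(cv2.convexHull(cs))
        r[c]=(onz('top',*e[0],.024),onz('top',x,y,.024)[:2],rad/cam('top')[0]*1.2*2)
    return r
E
python3 - <<'E'
from m import *
np.set_printoptions(precision=4,suppress=True)
t=cv2.imread('pics/top0.png'); s=cv2.imread('pics/side0.png')
for k,v in shells(t).items(): print(k,v)
for c,(lo,hi) in HS.items():
    print(c,'top',blobs(t,lo,hi,15,(345,200,540,295))[1],'side',blobs(s,lo,hi,15,(325,220,500,310))[1])
a=cv2.resize(t[195:300,340:545],None,fx=3.9,fy=3.9,interpolation=cv2.INTER_CUBIC)
cv2.imwrite('pics/c1.png',a[:600,:800])
b=cv2.resize(s[220:360,310:500],None,fx=4,fy=4,interpolation=cv2.INTER_CUBIC)
cv2.imwrite('pics/c2.png',b)
E
```

```text
blue (array([0.6309, 0.1596, 0.024 ]), array([0.6314, 0.1597]), np.float64(0.08532596464500412))
green (array([0.4862, 0.2856, 0.024 ]), array([0.4864, 0.2857]), np.float64(0.08765825332840815))
red (array([0.6253, 0.3027, 0.024 ]), array([0.6255, 0.3031]), np.float64(0.08516172709670612))
yellow (array([0.4827, 0.1546, 0.024 ]), array([0.4826, 0.1547]), np.float64(0.0936903142554682))
blue top [(array([461.4, 243.3]), array([457, 237,  10,  14, 111], dtype=int32))] side [(array([327.6, 228.2]), array([325, 222,   8,  14,  78], dtype=int32)), (array([434.1, 254.4]), array([418, 245,  33,  21, 342], dtype=int32)), (array([410. , 258.2]), array([403, 247,  14,  24, 231], dtype=int32))]
green top [(array([431.8, 244.9]), array([428, 239,   9,  14, 106], dtype=int32))] side [(array([388.8, 249.5]), array([384, 238,  13,  24, 145], dtype=int32)), (array([394.7, 247.7]), array([394, 243,   3,  10,  16], dtype=int32))]
red top [(array([402.8, 246.2]), array([399, 240,   9,  14, 100], dtype=int32))] side [(array([422.7, 233.8]), array([387, 220,  81,  28, 507], dtype=int32)), (array([371.3, 241.2]), array([365, 230,  13,  23, 220], dtype=int32))]
yellow top [] side []
```

View pics/c1.png

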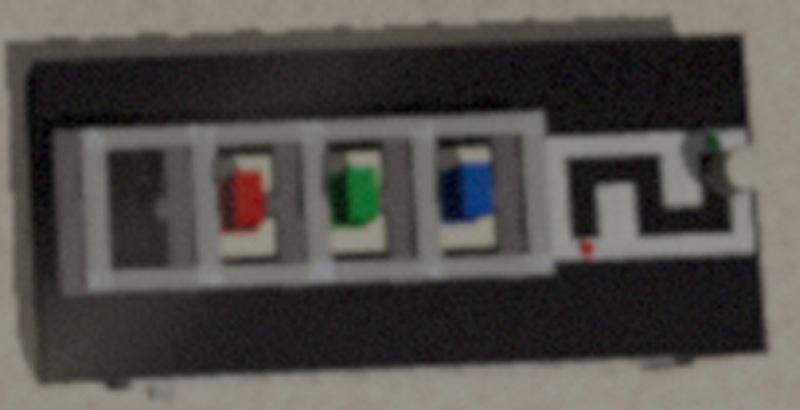

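View pics/c2.png

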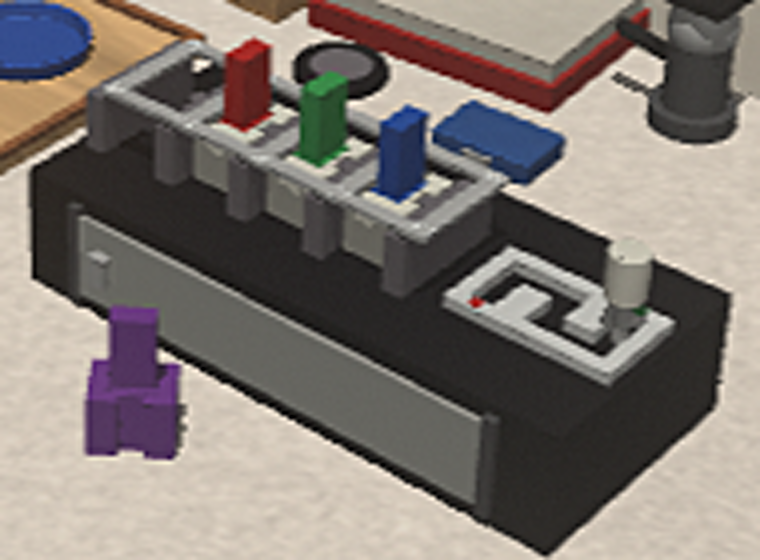

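Top crop: the lever knob is at about (743,165), which is px (530.5,237.3). The red dot is at (490.5,258.3) and the green dot at (522.6,231.2). Side crop: the knob is at px (467,288), and the purple look-alike is clearly off the box on the table.

```bash
cat >> h.py <<'E'
def tri(a,b):
    (o1,d1),(o2,d2)=ray('top',*a),ray('side',*b)
    M=np.stack([d1,-d2],1); k=np.linalg.lstsq(M,o2-o1,rcond=None)[0]
    p,q=o1+k[0]*d1,o2+k[1]*d2; return (p+q)/2,np.linalg.norm(p-q)
E
python3 - <<'E'
from h import *
np.set_printoptions(precision=4,suppress=True)
T=lambda x,y:(340+(x+.5)/3.9-.5,195+(y+.5)/3.9-.5)
S=lambda x,y:(310+x/4-.4,220+y/4-.4)
print('knob top',tri(T(743,165),S(629,250)))
for n,a,b in(('blue',(479,190),(408,118)),('green',(363,193),(330,83)),('red',(248,200),(251,50))): print(n,tri(T(*a),S(*b)), onz('top',*T(*a),.165))
print('red dot',onz('top',*T(587,247),.088),onz('side',*S(476,302),.088))
print('grn dot',onz('top',*T(712,141),.088))
for c in((30,62),(742,35),(765,350),(42,382)): print('deck',onz('top',*T(*c),.08))
for c in((730,295),(548,435),(31,170)): print('deckS',onz('side',*S(*c),.08))
for c in((84,128),(543,110),(553,270),(90,290)): print('lock',onz('top',*T(*c),.125))
E
```

```text
knob top (array([ 0.5571, -0.3817,  0.1344]), np.float64(6.576890768820018e-05))
blue (array([ 0.5426, -0.2417,  0.1626]), np.float64(0.0015502528031504767)) [ 0.5418 -0.2405  0.165 ]
green (array([ 0.5419, -0.1853,  0.162 ]), np.float64(0.0029035653464724452)) [ 0.5406 -0.1837  0.165 ]
red (array([ 0.5385, -0.1286,  0.1623]), np.float64(0.0026614646041559892)) [ 0.5373 -0.1273  0.165 ]
red dot [ 0.5195 -0.3154  0.088 ] [ 0.517  -0.3156  0.088 ]
grn dot [ 0.575  -0.3829  0.088 ]
deck [ 0.6191 -0.026   0.08  ]
deck [ 0.6325 -0.404   0.08  ]
deck [ 0.4657 -0.4092  0.08  ]
deck [ 0.4505 -0.0307  0.08  ]
deckS [ 0.6293 -0.4056  0.08  ]
deckS [ 0.459  -0.4059  0.08  ]
deckS [ 0.449 -0.037  0.08 ]
lock [ 0.5781 -0.0506  0.125 ]
lock [ 0.5866 -0.2844  0.125 ]
lock [ 0.5051 -0.2868  0.125 ]
lock [ 0.4958 -0.0527  0.125 ]
```

Box pose: centre is about (0.542,-0.218) with yaw about 0.037 rad. Deck size and tab spacing match the given sizes. The knob is at about (0.557,-0.382), lever_v about 0.022. First I'll turn the tool so its axes match the box's: tool x = box +y, tool y = box +x.

>>> {"api": "apply_moves", "payload": {"plan": [[[0, 0, 0, 10.4], [0, 0, 0, 10.4], [0, 0, 0, 10.4], [0, 0, 0, 10.4], [0, 0, 0, 10.4], [0, 0, 0, 10.4], [0, 0, 0, 0]]], "fingers": 0.7, "force": 40}}

```text
t: 0.98
ee_pos: [0.2682, 0.5642, 0.2497]
tool_rot: [0.0, 0.693, 0.721, -0.0]
ft_force: [-0.2, -0.4, -1.6]
opening: 0.698
gripper_force: 0.0
```

```bash
cat > go.py <<'E'
from h import *
from scipy.spatial.transform import Rotation as R
C=np.array([.542,-.2185]); t=.037
ey=np.array([-np.sin(t),np.cos(t)]); ex=np.array([np.cos(t),np.sin(t)])
def box(x,y,z): return np.r_[C+x*ex+y*ey,z]
def delta(p):
    s=env.sense(); w,x,y,z=s['tool_rot']; M=R.from_quat([x,y,z,w]).as_matrix()
    print('t',round(s['t'],2),'pos',s['ee_pos'].round(4),'yaw y',round(float(np.arctan2(M[1,1],M[0,1])),4),'open',round(s['opening'],3),
     'delta cm',(100*M.T@(np.array(p)-s['ee_pos'])).round(2),'f',s['ft_force'].round(1),'g',round(s['gripper_force'],1))
E
python3 -c "
from go import *
delta([.557,-.382,.25])"
```

```text
t 0.97 pos [0.2682 0.5642 0.2497] yaw y 0.0396 open 0.698 delta cm [-9.569e+01  2.511e+01  4.000e-02] f [-0.2 -0.4 -1.6] g 0.0
```

>>> {"api": "apply_moves", "payload": {"plan": [[[-5.6, 1.5, 0, 0], [-5.6, 1.5, 0, 0], [-5.6, 1.5, 0, 0], [-5.6, 1.5, 0, 0], [-5.6, 1.5, 0, 0], [-5.6, 1.5, 0, 0], [-5.6, 1.5, 0, 0], [-5.6, 1.5, 0, 0], [-5.6, 1.5, 0, 0], [-5.6, 1.5, 0, 0], [-5.6, 1.5, 0, 0], [-5.6, 1.5, 0, 0]]]}}

```text
t: 2.48
ee_pos: [0.4739, -0.1022, 0.2504]
tool_rot: [0.0, 0.692, 0.722, 0.0]
ft_force: [0.7, 0.5, 0.5]
opening: 0.698
gripper_force: 0.0
```

>>> {"api": "apply_moves", "payload": {"plan": [[[-5.6, 1.5, 0, 0], [-5.6, 1.5, 0, 0], [-5.6, 1.5, 0, 0], [-5.6, 1.5, 0, 0], [-5.6, 1.0, 0, 0], [0, 0, 0, 0.2], [0, 0, 0, 0]]]}}

```text
t: 3.35
ee_pos: [0.5539, -0.377, 0.2495]
tool_rot: [-0.001, 0.694, 0.72, 0.0]
ft_force: [0.9, -0.9, -0.8]
opening: 0.704
gripper_force: 0.0
```

```bash
python3 -c "
from go import *
delta([.557,-.382,.125])"
```

```text
t 3.35 pos [ 0.5539 -0.377   0.2495] yaw y 0.0364 open 0.704 delta cm [-0.53  0.3  12.45] f [ 0.9 -0.9 -0.8] g 0.0
```

>>> {"api": "apply_moves", "payload": {"plan": [[[-0.5, 0.3, 0, 0], [0, 0, 4, 0], [0, 0, 4, 0], [0, 0, 3, 0], [0, 0, 1.4, 0], [0, 0, 0, 0], [0, 0, 0, 0]]]}}

```text
t: 4.22
ee_pos: [0.5585, -0.3828, 0.1284]
tool_rot: [0.002, 0.695, 0.719, 0.0]
ft_force: [-1.2, 0.4, -0.3]
opening: 0.699
gripper_force: 0.0
```

>>> {"api": "apply_moves", "payload": {"plan": [[[0, 0, 0, 0], [0, 0, 0, 0], [0, 0, 0, 0], [0, 0, 0, 0], [0, 0, 0, 0], [0, 0, 0, 0]]], "fingers": 0.0, "force": 40}}

```text
t: 4.97
ee_pos: [0.5578, -0.3828, 0.1276]
tool_rot: [0.001, 0.695, 0.719, -0.0]
ft_force: [-1.5, 0.3, 6.1]
opening: 0.269
gripper_force: 39.1
```

```bash
python3 - <<'E'
from go import *
delta(box(-.014,-.1655,.125))
a,b=shot('top','t1'),shot('side','s1')
cv2.imwrite('pics/c3.png',np.hstack([cv2.resize(a[200:300,440:560],None,fx=3.3,fy=4),cv2.resize(b[240:340,410:530],None,fx=3.3,fy=4)]))
E
```

```text
t 4.97 pos [ 0.5578 -0.3828  0.1276] yaw y 0.0344 open 0.269 delta cm [-0.08 -2.37  0.25] f [-1.5  0.3  6.1] g 39.1
```

View pics/c3.png

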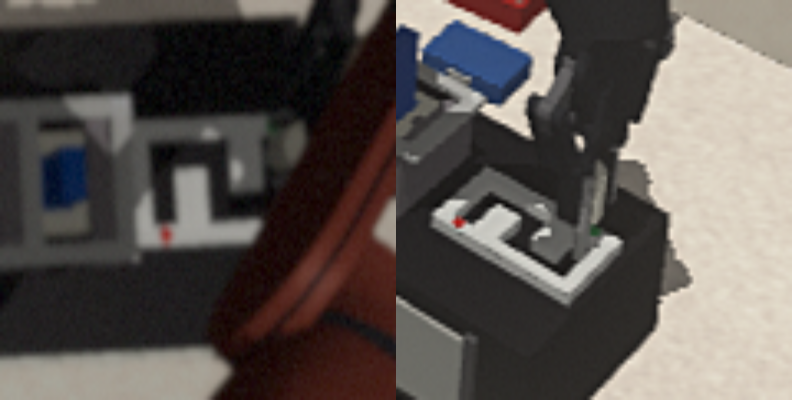

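The picture shows the fingers clamped on the knob. The opening of 0.27 gives 23 mm, which fits the 24 mm knob. First leg: pull toward -x.

>>> {"api": "apply_moves", "payload": {"plan": [[[0, -0.8, 0, 0], [0, -0.8, 0, 0], [0, -0.6, 0, 0], [0, -0.3, 0, 0], [0, 0, 0, 0], [0, 0, 0, 0]]]}}

```text
t: 5.82
ee_pos: [0.5329, -0.3837, 0.1276]
tool_rot: [0.001, 0.695, 0.719, 0.0]
ft_force: [0.7, 0.1, 5.3]
opening: 0.267
gripper_force: 39.4
```

```bash
python3 -c "
from go import *
delta(box(-.014,-.1305,.127))"
```

```text
t 5.83 pos [ 0.5329 -0.3837  0.1276] yaw y 0.0343 open 0.267 delta cm [3.42 0.11 0.06] f [0.7 0.1 5.3] g 39.4
```

>>> {"api": "apply_moves", "payload": {"plan": [[[0.8, 0.1, 0, 0], [0.9, 0, 0, 0], [0.9, 0, 0, 0], [0.9, 0, 0, 0], [0, 0, 0, 0], [0, 0, 0, 0]]]}}

```text
t: 6.58
ee_pos: [0.5324, -0.3481, 0.1275]
tool_rot: [0.001, 0.695, 0.719, 0.0]
ft_force: [-0.9, 1.5, 7.9]
opening: 0.266
gripper_force: 39.7
```

```bash
python3 -c "
from go import *
delta(box(.014,-.1305,.127))"
```

```text
t 6.58 pos [ 0.5324 -0.3481  0.1275] yaw y 0.0346 open 0.266 delta cm [-0.13  2.84  0.06] f [-0.9  1.5  7.9] g 39.7
```

Moved 35.6 mm with no side load. Next leg is +x 2.8 cm.

>>> {"api": "apply_moves", "payload": {"plan": [[[0, 0.7, 0, 0], [0, 0.7, 0, 0], [0, 0.7, 0, 0], [0, 0.7, 0, 0], [0, 0, 0, 0], [0, 0, 0, 0]]]}}

```text
t: 7.32
ee_pos: [0.5599, -0.3474, 0.1275]
tool_rot: [0.0, 0.695, 0.719, -0.0]
ft_force: [-3.1, 1.6, 7.2]
opening: 0.263
gripper_force: 40.1
```

```bash
python3 -c "
from go import *
delta(box(.014,-.0955,.127))"
```

```text
t 7.33 pos [ 0.5599 -0.3474  0.1275] yaw y 0.0345 open 0.263 delta cm [3.39 0.07 0.04] f [-3.1  1.6  7.2] g 40.1
```

>>> {"api": "apply_moves", "payload": {"plan": [[[0.9, 0, 0, 0], [0.9, 0, 0, 0], [0.8, 0, 0, 0], [0.8, 0, 0, 0], [0, 0, 0, 0], [0, 0, 0, 0]]]}}

```text
t: 8.07
ee_pos: [0.5587, -0.3132, 0.1275]
tool_rot: [0.0, 0.695, 0.719, -0.0]
ft_force: [-3.1, 1.5, 9.3]
opening: 0.266
gripper_force: 40.1
```

>>> {"api": "apply_moves", "payload": {"plan": [[[0, -0.7, 0, 0], [0, -0.7, 0, 0], [0, -0.7, 0, 0], [0, -0.7, 0, 0], [0, 0, 0, 0], [0, 0, 0, 0]]]}}

```text
t: 8.82
ee_pos: [0.5312, -0.3143, 0.1276]
tool_rot: [0.001, 0.695, 0.719, 0.0]
ft_force: [-1.2, 0.9, 8.0]
opening: 0.266
gripper_force: 40.2
```

```bash
python3 -c "
from go import *
delta(box(-.014,-.0955,.127))"
```

```text
t 8.82 pos [ 0.5312 -0.3143  0.1276] yaw y 0.0344 open 0.266 delta cm [-0.02  0.03  0.06] f [-1.2  0.9  8. ] g 40.2
```

>>> {"api": "apply_moves", "payload": {"plan": [[[0.1, -0.2, 0, 0], [0, -0.2, 0, 0], [0, 0, 0, 0], [0, 0, 0, 0]]]}}

```text
t: 9.32
ee_pos: [0.53, -0.3138, 0.1277]
tool_rot: [0.004, 0.695, 0.719, 0.002]
ft_force: [9.7, -0.6, 0.5]
opening: 0.269
gripper_force: 39.7
```

>>> {"api": "apply_moves", "payload": {"plan": [[[0, 0.2, 0, 0], [0, 0, 0, 0], [0, 0, 0, 0], [0, 0, -3, 0], [0, 0, -5, 0], [0, 0, -4.5, 0], [0, 0, 0, 0]]], "fingers": 0.7}}

```text
t: 10.2
ee_pos: [0.5308, -0.3148, 0.2566]
tool_rot: [0.004, 0.695, 0.719, 0.0]
ft_force: [-0.7, 0.2, -0.3]
opening: 0.696
gripper_force: 0.0
```

```bash
python3 - <<'E'
from go import *
delta(box(0,-.021,.25))
a,b=shot('top','t2'),shot('side','s2')
cv2.imwrite('pics/c4.png',np.hstack([cv2.resize(a[200:300,340:560],None,fx=1.8,fy=4),cv2.resize(b[220:340,320:520],None,fx=2,fy=3.34)[:400]]))
E
```

```text
t 10.2 pos [ 0.5308 -0.3148  0.2566] yaw y 0.0343 open 0.696 delta cm [7.49 1.45 0.62] f [-0.7  0.2 -0.3] g 0.0
```

View pics/c4.png

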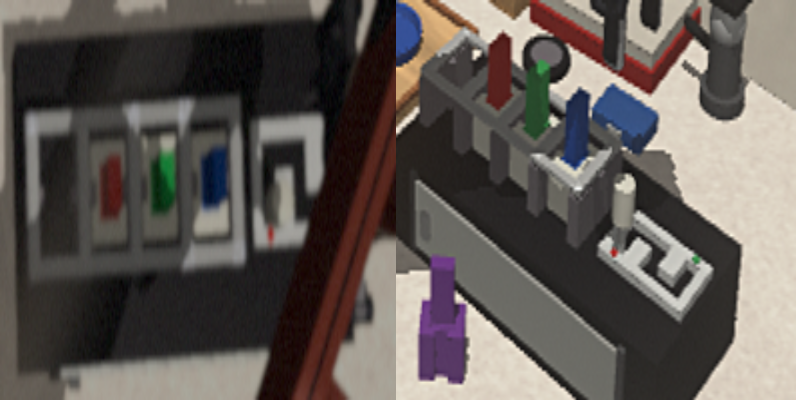

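The lever is at the red dot; the end stop was felt at 9.7 N. The lock bars now stand over the dividers and all three bays are open. Next: pick the blue cartridge.

>>> {"api": "apply_moves", "payload": {"plan": [[[3.7, 0.7, 0, 0], [3.7, 0.7, 0, 0], [0, 0, 0, 0.1], [0, 0, 4, 0], [0, 0, 4, 0], [0, 0, 2.6, 0], [0, 0, 0, 0], [0, 0, 0, 0]]]}}

```text
t: 11.3
ee_pos: [0.54, -0.2391, 0.1448]
tool_rot: [-0.001, 0.696, 0.718, -0.0]
ft_force: [0.7, 0.3, 0.6]
opening: 0.702
gripper_force: 0.0
```

>>> {"api": "apply_moves", "payload": {"plan": [[[0, 0, 0, 0], [0, 0, 0, 0], [0, 0, 0, 0], [0, 0, 0, 0], [0, 0, 0, 0], [0, 0, 0, 0]]], "fingers": 0.0, "force": 45}}

```text
t: 12.05
ee_pos: [0.5408, -0.239, 0.1459]
tool_rot: [0.0, 0.695, 0.719, 0.0]
ft_force: [-0.1, 0.1, 2.9]
opening: 0.301
gripper_force: 46.4
```

>>> {"api": "apply_moves", "payload": {"plan": [[[0, 0, -1.5, 0], [0, 0, -1.5, 0], [0, 0, -1.5, 0], [0, 0, -2, 0], [0, 0, -2, 0], [0, 0, -2, 0], [0, 0, 0, 0]]]}}

```text
t: 12.92
ee_pos: [0.5416, -0.2395, 0.2532]
tool_rot: [0.002, 0.695, 0.719, 0.001]
ft_force: [0.1, -0.6, -1.5]
opening: 0.297
gripper_force: 45.9
```

```bash
python3 - <<'E'
from go import *
from m import *
delta([.6309,.1596,.25])
a,b=shot('top','t3'),shot('side','s3')
for k,v in shells(a).items(): print(k,v[0],v[1])
cv2.imwrite('pics/c5.png',np.hstack([a,b])[:,::1][100:340,200:1280][:, :]) if 0 else cv2.imwrite('pics/c5.png',cv2.resize(b[180:330,300:500],None,fx=3,fy=3))
E
```

```text
t 12.93 pos [ 0.5416 -0.2395  0.2532] yaw y 0.0327 open 0.297 delta cm [39.59 10.22  0.26] f [ 0.1 -0.6 -1.5] g 45.9
blue [0.6309446  0.15970731 0.024     ] [0.63141006 0.15968802]
green [0.48636764 0.28570669 0.024     ] [0.48640647 0.28572662]
red [0.62503505 0.30245753 0.024     ] [0.62587938 0.30293083]
yellow [0.48304147 0.1544965  0.024     ] [0.48297672 0.15458517]
```

View pics/c5.png

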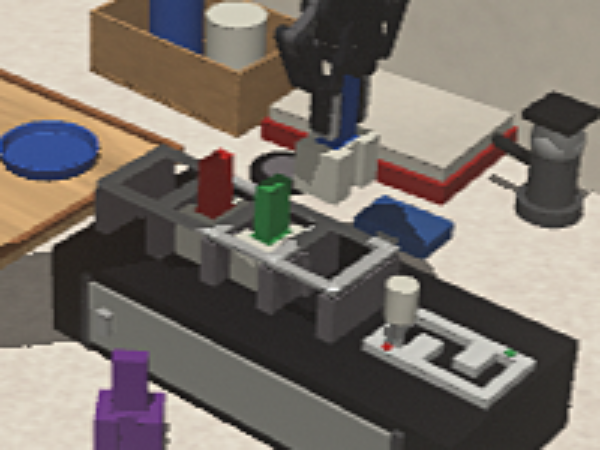

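Blue is lifted clear. Moving it over the blue shell.

>>> {"api": "apply_moves", "payload": {"plan": [[[3, 0.8, 0, 0], [5, 1.3, 0, 0], [5, 1.3, 0, 0], [5, 1.3, 0, 0], [5, 1.3, 0, 0], [5, 1.3, 0, 0], [5, 1.3, 0, 0], [4, 1, 0, 0], [2.5, 0.6, 0, 0], [0, 0, 0, 0], [0, 0, 0, 0]]]}}

```text
t: 14.4
ee_pos: [0.629, 0.1588, 0.2491]
tool_rot: [-0.0, 0.695, 0.719, -0.001]
ft_force: [0.1, -0.4, -1.3]
opening: 0.295
gripper_force: 45.8
```

```bash
python3 - <<'E'
from go import *
delta([.6309,.1597,.083])
E
```

```text
t 14.4 pos [0.629  0.1588 0.2491] yaw y 0.0328 open 0.295 delta cm [ 0.09  0.23 16.61] f [ 0.1 -0.4 -1.3] g 45.8
```

>>> {"api": "apply_moves", "payload": {"plan": [[[0.1, 0.2, 4, 0], [0, 0, 4, 0], [0, 0, 4, 0], [0, 0, 2.5, 0], [0, 0, 1.6, 0], [0, 0, 0.2, 0], [0, 0, 0, 0], [0, 0, 0, 0]]]}}

```text
t: 15.4
ee_pos: [0.6326, 0.1605, 0.089]
tool_rot: [0.001, 0.695, 0.719, 0.001]
ft_force: [0.8, -0.5, -1.5]
opening: 0.296
gripper_force: 45.6
```

>>> {"api": "apply_moves", "payload": {"plan": [[[0, 0, 0.4, 0], [0, 0, 0.3, 0], [0, 0, 0, 0], [0, 0, 0, 0]]]}}

```text
t: 15.9
ee_pos: [0.6314, 0.1604, 0.0802]
tool_rot: [-0.0, 0.695, 0.719, -0.0]
ft_force: [-0.6, 0.4, -1.2]
opening: 0.297
gripper_force: 45.7
```

>>> {"api": "apply_moves", "payload": {"plan": [[[0, 0, 0.2, 0], [0, 0, 0.15, 0], [0, 0, 0, 0], [0, 0, 0, 0]]]}}

```text
t: 16.4
ee_pos: [0.632, 0.1605, 0.0797]
tool_rot: [0.0, 0.695, 0.719, 0.0]
ft_force: [-5.7, -1.4, 14.3]
opening: 0.295
gripper_force: 47.8
```

It's on the floor at TCP z about 0.080, as predicted. Release and rise.

>>> {"api": "apply_moves", "payload": {"plan": [[[0, 0, -0.2, 0], [0, 0, 0, 0], [0, 0, 0, 0], [0, 0, 0, 0], [0, 0, -3, 0], [0, 0, -5, 0], [0, 0, -5, 0], [0, 0, -4, 0], [0, 0, 0, 0]]], "fingers": 0.7}}

```text
t: 17.52
ee_pos: [0.6338, 0.1607, 0.254]
tool_rot: [0.003, 0.695, 0.719, 0.003]
ft_force: [-0.3, 0.6, 0.5]
opening: 0.699
gripper_force: 0.0
```

```bash
python3 - <<'E'
from go import *
delta([.5408,-.1832,.25])
E
```

```text
t 17.52 pos [0.6338 0.1607 0.254 ] yaw y 0.0327 open 0.699 delta cm [-34.07 -10.43   0.28] f [-0.3  0.6  0.5] g 0.0
```

>>> {"api": "apply_moves", "payload": {"plan": [[[-4, -1.2, 0, -0.2], [-5, -1.6, 0, 0], [-5, -1.6, 0, 0], [-5, -1.6, 0, 0], [-5, -1.5, 0, 0], [-5, -1.5, 0, 0], [-3, -0.9, 0, 0], [-2, -0.5, 0, 0], [0, 0, 0, 0], [0, 0, 0, 0]]]}}

```text
t: 18.77
ee_pos: [0.5399, -0.1821, 0.2483]
tool_rot: [-0.0, 0.694, 0.72, 0.0]
ft_force: [-1.0, 0.2, -0.0]
opening: 0.698
gripper_force: 0.0
```

```bash
python3 - <<'E'
from go import *
delta([.5408,-.1832,.146])
E
```

```text
t 18.77 pos [ 0.5399 -0.1821  0.2483] yaw y 0.0369 open 0.698 delta cm [-0.12  0.09 10.23] f [-1.   0.2 -0. ] g 0.0
```

>>> {"api": "apply_moves", "payload": {"plan": [[[-0.1, 0.1, 0, 0], [0, 0, 4, 0], [0, 0, 4, 0], [0, 0, 2.1, 0], [0, 0, 0, 0], [0, 0, 0, 0]]]}}

```text
t: 19.52
ee_pos: [0.5417, -0.1839, 0.1491]
tool_rot: [0.001, 0.694, 0.72, 0.0]
ft_force: [0.7, -0.0, 0.5]
opening: 0.697
gripper_force: 0.0
```

>>> {"api": "apply_moves", "payload": {"plan": [[[0, 0, 0, 0], [0, 0, 0, 0], [0, 0, 0, 0], [0, 0, 0, 0], [0, 0, 0, 0], [0, 0, 0, 0]]], "fingers": 0.0}}

```text
t: 20.27
ee_pos: [0.5414, -0.1844, 0.149]
tool_rot: [0.001, 0.694, 0.72, 0.0]
ft_force: [0.1, 0.3, 6.2]
opening: 0.298
gripper_force: 47.2
```

>>> {"api": "apply_moves", "payload": {"plan": [[[0, 0, -1.5, 0], [0, 0, -1.5, 0], [0, 0, -1.5, 0], [0, 0, -2, 0], [0, 0, -2, 0], [0, 0, -2, 0], [0, 0, 0, 0]]]}}

```text
t: 21.15
ee_pos: [0.5419, -0.1846, 0.2556]
tool_rot: [0.002, 0.694, 0.72, 0.001]
ft_force: [-0.4, -0.8, -1.7]
opening: 0.296
gripper_force: 46.3
```

```bash
python3 - <<'E'
from go import *
from m import *
a,b=shot('top','t4'),shot('side','s4')
for k,v in shells(a).items(): print(k,v[0],v[1])
delta(shells(a)['green'][0]+[0,0,.226])
cv2.imwrite('pics/c6.png',np.hstack([cv2.resize(b[150:330,160:460],None,fx=1.6,fy=2),a[160:330,100:310].repeat(2,0)[:360].repeat(1,1)]) if 0 else cv2.resize(b[150:330,180:460],None,fx=2.5,fy=2.5))
E
```

```text
blue [0.63095199 0.15969749 0.024     ] [0.63141006 0.15968802]
green [0.48622109 0.28575644 0.024     ] [0.48640647 0.28572662]
red [0.62508575 0.30241284 0.024     ] [0.62556812 0.30226246]
yellow [0.48255666 0.15395436 0.024     ] [0.48278942 0.15348511]
t 21.25 pos [ 0.5407 -0.184   0.2527] yaw y 0.0362 open 0.301 delta cm [47.14 -3.74  0.27] f [-1.  -0.5 -2.1] g 46.3
```

View pics/c6.png

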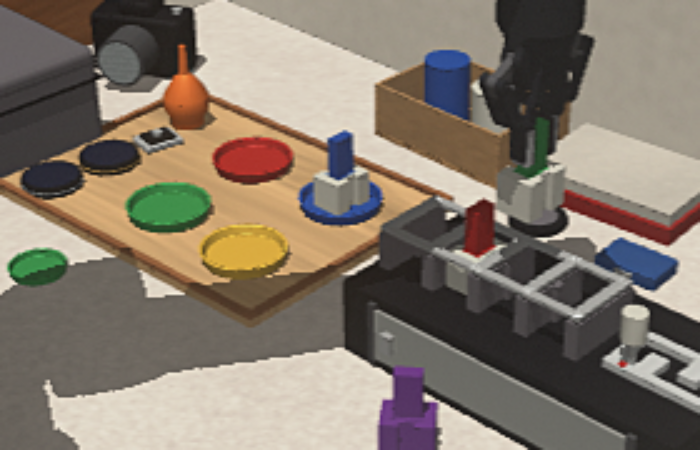

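Blue stands upright in the centre of its shell, and green is in hand. The crop confirms the larger green shell is the one on the tray; the small one lies off it. Moving there.

>>> {"api": "apply_moves", "payload": {"plan": [[[3, -0.2, 0, 0], [5, -0.4, 0, 0], [5, -0.4, 0, 0], [5, -0.4, 0, 0], [5, -0.4, 0, 0], [5, -0.4, 0, 0], [5, -0.4, 0, 0], [5, -0.4, 0, 0], [4, -0.3, 0, 0], [3, -0.3, 0, 0], [2, -0.1, 0, 0], [0, 0, 0, 0]]]}}

```text
t: 22.75
ee_pos: [0.4863, 0.285, 0.2519]
tool_rot: [-0.0, 0.694, 0.72, -0.001]
ft_force: [0.1, -0.1, -2.0]
opening: 0.297
gripper_force: 46.3
```

>>> {"api": "apply_moves", "payload": {"plan": [[[0, 0, 3, 0], [0, 0, 4, 0], [0, 0, 3, 0], [0, 0, 0, 0], [0, 0, 0, 0]]]}}

```text
t: 23.38
ee_pos: [0.4878, 0.2839, 0.1541]
tool_rot: [0.0, 0.695, 0.719, 0.001]
ft_force: [1.0, 1.2, -0.9]
opening: 0.294
gripper_force: 46.1
```

```bash
python3 - <<'E'
from go import *
delta([.4863,.2857,.086])
E
```

```text
t 23.38 pos [0.4878 0.2839 0.1541] yaw y 0.0353 open 0.294 delta cm [ 0.18 -0.15  6.81] f [ 1.   1.2 -0.9] g 46.1
```

>>> {"api": "apply_moves", "payload": {"plan": [[[0.1, -0.1, 3, 0], [0, 0, 2.5, 0], [0, 0, 1, 0], [0, 0, 0.2, 0], [0, 0, 0, 0], [0, 0, 0, 0]]]}}

```text
t: 24.12
ee_pos: [0.4866, 0.2856, 0.0871]
tool_rot: [0.0, 0.694, 0.72, 0.001]
ft_force: [-0.1, 0.3, -2.6]
opening: 0.297
gripper_force: 46.3
```

>>> {"api": "apply_moves", "payload": {"plan": [[[0, 0, 0.2, 0], [0, 0, 0.2, 0], [0, 0, 0, 0], [0, 0, 0, 0]]]}}

```text
t: 24.62
ee_pos: [0.4861, 0.2855, 0.083]
tool_rot: [0.0, 0.694, 0.72, 0.0]
ft_force: [-3.2, -1.4, 7.1]
opening: 0.295
gripper_force: 47.3
```

Contact. Release and rise.

>>> {"api": "apply_moves", "payload": {"plan": [[[0, 0, -0.1, 0], [0, 0, 0, 0], [0, 0, 0, 0], [0, 0, 0, 0], [0, 0, -3, 0], [0, 0, -5, 0], [0, 0, -5, 0], [0, 0, -4, 0], [0, 0, 0, 0]]], "fingers": 0.7}}

```text
t: 25.75
ee_pos: [0.4879, 0.2862, 0.2574]
tool_rot: [0.002, 0.694, 0.72, 0.004]
ft_force: [0.0, 0.1, 0.3]
opening: 0.7
gripper_force: 0.0
```

```bash
python3 - <<'E'
from go import *
delta([.538,-.127,.25])
E
```

```text
t 25.75 pos [0.4879 0.2862 0.2574] yaw y 0.0362 open 0.7 delta cm [-41.47   3.51   0.65] f [0.  0.1 0.3] g 0.0
```

>>> {"api": "apply_moves", "payload": {"plan": [[[-3.5, 0.3, 0.2, 0], [-5, 0.4, 0, 0], [-5, 0.4, 0, 0], [-5, 0.4, 0, 0], [-5, 0.4, 0, 0], [-5, 0.4, 0, 0], [-5, 0.4, 0, 0], [-4, 0.4, 0, 0], [-2.5, 0.3, 0, 0], [-1.5, 0.1, 0, 0], [0, 0, 0, 0], [0, 0, 0, 0]]]}}

```text
t: 27.25
ee_pos: [0.5355, -0.1273, 0.2504]
tool_rot: [-0.0, 0.694, 0.72, 0.0]
ft_force: [-0.3, 0.1, -0.4]
opening: 0.705
gripper_force: 0.0
```

```bash
python3 - <<'E'
from go import *
delta([.538,-.1275,.148])
E
```

```text
t 27.25 pos [ 0.5355 -0.1273  0.2504] yaw y 0.0369 open 0.705 delta cm [-0.04  0.25 10.24] f [-0.3  0.1 -0.4] g 0.0
```

>>> {"api": "apply_moves", "payload": {"plan": [[[0, 0.2, 0, 0], [0, 0, 4, 0], [0, 0, 4, 0], [0, 0, 2.1, 0], [0, 0, 0, 0], [0, 0, 0, 0]]]}}

```text
t: 28.0
ee_pos: [0.5386, -0.128, 0.1511]
tool_rot: [0.001, 0.694, 0.72, 0.0]
ft_force: [0.3, -0.7, 0.3]
opening: 0.701
gripper_force: 0.0
```

>>> {"api": "apply_moves", "payload": {"plan": [[[0, 0, 0, 0], [0, 0, 0, 0], [0, 0, 0, 0], [0, 0, 0, 0], [0, 0, 0, 0], [0, 0, 0, 0]]], "fingers": 0.0}}

```text
t: 28.75
ee_pos: [0.5384, -0.1284, 0.1511]
tool_rot: [0.001, 0.694, 0.72, 0.0]
ft_force: [-2.0, 0.4, 5.7]
opening: 0.291
gripper_force: 44.9
```

>>> {"api": "apply_moves", "payload": {"plan": [[[0, 0, -1.5, 0], [0, 0, -1.5, 0], [0, 0, -1.5, 0], [0, 0, -2, 0], [0, 0, -2, 0], [0, 0, -2, 0], [0, 0, 0, 0]]]}}

```text
t: 29.62
ee_pos: [0.5389, -0.1286, 0.2575]
tool_rot: [0.002, 0.694, 0.72, 0.001]
ft_force: [0.9, 0.6, -0.6]
opening: 0.296
gripper_force: 44.4
```

```bash
python3 - <<'E'
from go import *
from m import *
a,b=shot('top','t5'),shot('side','s5')
for k,v in shells(a).items(): print(k,v[0],v[1])
delta(shells(a)['red'][0]+[0,0,.226])
cv2.imwrite('pics/c7.png',cv2.resize(b[150:330,180:460],None,fx=2.5,fy=2.5))
E
```

```text
blue [0.63082014 0.15974687 0.024     ] [0.63115415 0.15989981]
green [0.4862424  0.28565123 0.024     ] [0.48640647 0.28572662]
red [0.62525103 0.30222018 0.024     ] [0.62551927 0.30222936]
yellow [0.48296128 0.15448133 0.024     ] [0.48309346 0.15416758]
t 29.73 pos [ 0.5376 -0.1281  0.2547] yaw y 0.0361 open 0.299 delta cm [42.69 10.31  0.47] f [-0.3 -0.4 -1.5] g 44.4
```

View pics/c7.png

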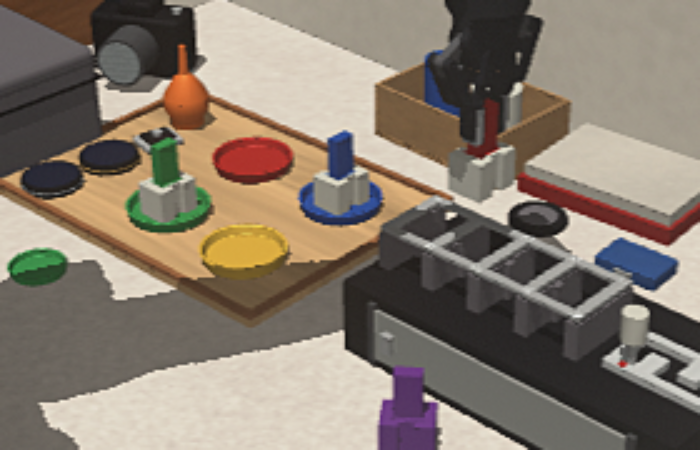

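Green stands well in its shell, and red is lifted out. All bays are now empty. Moving to the red shell.

>>> {"api": "apply_moves", "payload": {"plan": [[[3, 0.7, 0, 0], [4.5, 1.1, 0, 0], [5, 1.2, 0, 0], [5, 1.2, 0, 0], [5, 1.2, 0, 0], [5, 1.2, 0, 0], [5, 1.2, 0, 0], [4, 1, 0, 0], [3, 0.8, 0, 0], [2, 0.4, 0, 0], [1, 0.2, 0, 0], [0, 0, 0, 0]]]}}

```text
t: 31.22
ee_pos: [0.6242, 0.3001, 0.2543]
tool_rot: [-0.0, 0.694, 0.72, -0.0]
ft_force: [0.1, -0.3, -1.5]
opening: 0.296
gripper_force: 44.4
```

>>> {"api": "apply_moves", "payload": {"plan": [[[0, 0, 3, 0], [0, 0, 4, 0], [0, 0, 3, 0], [0, 0, 0, 0], [0, 0, 0, 0]]]}}

```text
t: 31.85
ee_pos: [0.6253, 0.2998, 0.1566]
tool_rot: [0.001, 0.695, 0.719, 0.001]
ft_force: [0.2, -0.6, -0.1]
opening: 0.296
gripper_force: 44.5
```

```bash
python3 - <<'E'
from go import *
delta([.6254,.3024,.086])
E
```

```text
t 31.85 pos [0.6253 0.2998 0.1566] yaw y 0.0353 open 0.296 delta cm [0.26 0.01 7.06] f [ 0.2 -0.6 -0.1] g 44.5
```

>>> {"api": "apply_moves", "payload": {"plan": [[[0.2, 0, 3, 0], [0, 0, 2.5, 0], [0, 0, 1, 0], [0, 0, 0.2, 0], [0, 0, 0, 0], [0, 0, 0, 0]]]}}

```text
t: 32.6
ee_pos: [0.6251, 0.3026, 0.0893]
tool_rot: [0.001, 0.694, 0.72, 0.001]
ft_force: [0.3, 0.1, -1.3]
opening: 0.296
gripper_force: 44.5
```

>>> {"api": "apply_moves", "payload": {"plan": [[[0, 0, 0.2, 0], [0, 0, 0.2, 0], [0, 0, 0, 0], [0, 0, 0, 0]]]}}

```text
t: 33.1
ee_pos: [0.6246, 0.3025, 0.0852]
tool_rot: [0.0, 0.694, 0.72, 0.0]
ft_force: [-2.8, -0.3, 5.7]
opening: 0.295
gripper_force: 45.4
```

>>> {"api": "apply_moves", "payload": {"plan": [[[0, 0, -0.1, 0], [0, 0, 0, 0], [0, 0, 0, 0], [0, 0, 0, 0], [0, 0, -3, 0], [0, 0, -5, 0], [0, 0, -5, 0], [0, 0, -4, 0], [0, 0, 0, 0]]], "fingers": 0.7}}

```text
t: 34.22
ee_pos: [0.6264, 0.3031, 0.2605]
tool_rot: [0.002, 0.694, 0.72, 0.004]
ft_force: [0.1, 0.3, -0.5]
opening: 0.7
gripper_force: 0.0
```

```bash
python3 - <<'E'
from go import *
delta([.53,-.314,.25])
E
```

```text
t 34.23 pos [0.6264 0.3031 0.2605] yaw y 0.0362 open 0.7 delta cm [-61.32 -11.88   0.79] f [ 0.1  0.3 -0.5] g 0.0
```

>>> {"api": "apply_moves", "payload": {"plan": [[[-4.4, -0.9, 0.4, 0], [-5.5, -1.1, 0, 0], [-5.5, -1.1, 0, 0], [-5.5, -1.1, 0, 0], [-5.5, -1, 0, 0], [-5.5, -1, 0, 0], [-5.5, -1, 0, 0], [-5.5, -1, 0, 0], [-5.5, -1, 0, 0], [-5.5, -1, 0, 0], [-4, -0.9, 0, 0], [-3, -0.8, 0, 0]]]}}

```text
t: 35.72
ee_pos: [0.5261, -0.3122, 0.2491]
tool_rot: [-0.001, 0.695, 0.719, -0.0]
ft_force: [1.0, 0.6, 0.1]
opening: 0.7
gripper_force: 0.0
```

```bash
python3 - <<'E'
from go import *
from m import *
a,b=shot('top','t6'),shot('side','s6')
for k,v in shells(a).items(): print(k,v[0],v[1])
cv2.imwrite('pics/c8.png',np.hstack([cv2.resize(a[160:330,90:310],None,fx=1.8,fy=1.8),cv2.resize(b[150:303,170:370],None,fx=2,fy=2)]))
delta([.53,-.314,.127])
E
```

```text
blue [0.63086599 0.15975039 0.024     ] [0.63141006 0.15968802]
green [0.48618702 0.28574273 0.024     ] [0.48603714 0.28555127]
red [0.62532216 0.30257498 0.024     ] [0.6248382  0.30202234]
yellow [0.4828392  0.15462292 0.024     ] [0.48279464 0.1552253 ]
t 35.83 pos [ 0.5257 -0.3133  0.249 ] yaw y 0.0325 open 0.701 delta cm [-0.09  0.46 12.2 ] f [-0.2  0.2 -1.1] g 0.0
```

View pics/c8.png

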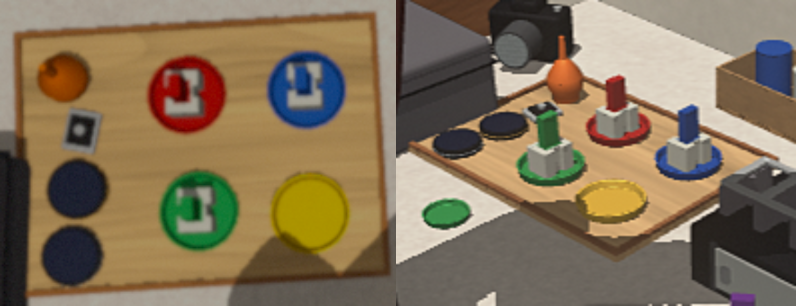

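All three cartridges stand centred in their own shells, and no shell has shifted. Next I'll return the lever.

>>> {"api": "apply_moves", "payload": {"plan": [[[-0.1, 0.4, 0, -0.2], [0, 0, 4, 0], [0, 0, 4, 0], [0, 0, 3, 0], [0, 0, 1.2, 0], [0, 0, 0, 0], [0, 0, 0, 0]]]}}

```text
t: 36.7
ee_pos: [0.5325, -0.3118, 0.1305]
tool_rot: [0.001, 0.693, 0.721, 0.0]
ft_force: [0.6, -0.5, 0.5]
opening: 0.702
gripper_force: 0.0
```

>>> {"api": "apply_moves", "payload": {"plan": [[[0, 0, 0, 0], [0, 0, 0, 0], [0, 0, 0, 0], [0, 0, 0, 0], [0, 0, 0, 0], [0, 0, 0, 0]]], "fingers": 0.0, "force": 40}}

```text
t: 37.45
ee_pos: [0.5317, -0.3119, 0.13]
tool_rot: [0.001, 0.693, 0.721, 0.0]
ft_force: [-1.7, 1.0, 6.0]
opening: 0.265
gripper_force: 39.1
```

```bash
python3 - <<'E'
from go import *
delta(box(.014,-.0955,.127))
E
```

```text
t 37.45 pos [ 0.5317 -0.3119  0.13  ] yaw y 0.0396 open 0.265 delta cm [-0.26  2.77  0.3 ] f [-1.7  1.   6. ] g 39.1
```

>>> {"api": "apply_moves", "payload": {"plan": [[[0, 0.7, 0, 0], [0, 0.7, 0, 0], [0, 0.7, 0, 0], [0, 0.6, 0, 0], [0, 0, 0, 0], [0, 0, 0, 0]]]}}

```text
t: 38.2
ee_pos: [0.5586, -0.311, 0.1299]
tool_rot: [0.001, 0.693, 0.721, -0.0]
ft_force: [-1.7, 0.4, 5.8]
opening: 0.268
gripper_force: 39.5
```

>>> {"api": "apply_moves", "payload": {"plan": [[[-0.8, 0, 0, 0], [-0.9, 0, 0, 0], [-0.9, 0, 0, 0], [-0.9, 0, 0, 0], [0, 0, 0, 0], [0, 0, 0, 0]]]}}

```text
t: 38.95
ee_pos: [0.5598, -0.3466, 0.1299]
tool_rot: [0.001, 0.693, 0.721, -0.0]
ft_force: [-2.0, -1.5, 5.3]
opening: 0.267
gripper_force: 39.5
```

```bash
python3 - <<'E'
from go import *
delta(box(-.014,-.1305,.127))
E
```

```text
t 38.95 pos [ 0.5598 -0.3466  0.1299] yaw y 0.0393 open 0.267 delta cm [-0.17 -2.71  0.29] f [-2.  -1.5  5.3] g 39.5
```

>>> {"api": "apply_moves", "payload": {"plan": [[[0, -0.7, 0, 0], [0, -0.7, 0, 0], [0, -0.7, 0, 0], [0, -0.7, 0, 0], [0, 0, 0, 0], [0, 0, 0, 0]]]}}

```text
t: 39.7
ee_pos: [0.5317, -0.3472, 0.1299]
tool_rot: [0.001, 0.693, 0.721, -0.0]
ft_force: [-0.3, -0.7, 7.4]
opening: 0.263
gripper_force: 39.6
```

>>> {"api": "apply_moves", "payload": {"plan": [[[-0.8, 0, 0, 0], [-0.9, 0, 0, 0], [-0.9, 0, 0, 0], [-0.9, 0, 0, 0], [0, 0, 0, 0], [0, 0, 0, 0]]]}}

```text
t: 40.45
ee_pos: [0.533, -0.3817, 0.1299]
tool_rot: [0.0, 0.693, 0.721, 0.0]
ft_force: [-1.2, 0.5, 7.4]
opening: 0.262
gripper_force: 39.9
```

```bash
python3 - <<'E'
from go import *
delta(box(.014,-.1655,.127))
E
```

```text
t 40.45 pos [ 0.533  -0.3817  0.1299] yaw y 0.0395 open 0.262 delta cm [-0.28  2.9   0.3 ] f [-1.2  0.5  7.4] g 39.9
```

>>> {"api": "apply_moves", "payload": {"plan": [[[0, 0.7, 0, 0], [0, 0.7, 0, 0], [0, 0.7, 0, 0], [0, 0.7, 0, 0], [0, 0.2, 0, 0], [0, 0, 0, 0], [0, 0, 0, 0]]]}}

```text
t: 41.32
ee_pos: [0.5614, -0.3807, 0.1298]
tool_rot: [-0.001, 0.693, 0.721, -0.001]
ft_force: [-6.7, 0.8, 10.5]
opening: 0.264
gripper_force: 40.3
```

The end stop was felt at -6.7 N. Release, rise and check.

>>> {"api": "apply_moves", "payload": {"plan": [[[0, -0.1, 0, 0], [0, 0, 0, 0], [0, 0, 0, 0], [0, 0, 0, 0], [0, 0, -3, 0], [0, 0, -5, 0], [0, 0, -4.5, 0], [4, 0, -3, 0], [5, 0, -2, 0], [5, 0, 0, 0], [4, 0, 0, 0], [0, 0, 0, 0]]], "fingers": 0.7}}

```text
t: 42.82
ee_pos: [0.5551, -0.1977, 0.3042]
tool_rot: [0.0, 0.692, 0.722, 0.0]
ft_force: [0.5, -1.3, 0.0]
opening: 0.704
gripper_force: 0.0
```

```bash
python3 - <<'E'
from go import *
from m import *
a,b=shot('top','t7'),shot('side','s7')
for k,v in shells(a).items(): print(k,v[0])
cv2.imwrite('pics/c9.png',np.hstack([cv2.resize(a[160:330,90:540],None,fx=.9,fy=1.8),cv2.resize(b[150:340,180:500],None,fx=1.2,fy=1.61)[:306]]))
delta([.53,-.314,.127])
E
```

```text
blue [0.63091789 0.15963954 0.024     ]
green [0.48632219 0.28561699 0.024     ]
red [0.62517455 0.3024241  0.024     ]
yellow [0.48268058 0.15412375 0.024     ]
t 42.92 pos [ 0.5551 -0.2004  0.304 ] yaw y 0.0407 open 0.698 delta cm [-11.24  -2.98  17.71] f [ 0.3 -0.8 -0.2] g 0.0
```

View pics/c9.png

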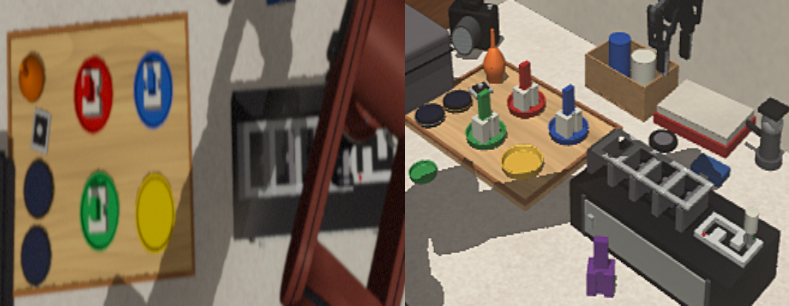

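The lever is back in the sealed pocket, all cartridges stand in their shells, and the arm is clear of everything.

```bash
python3 -c "
from h import *
print(env.hand_in())"
```

```text
the job is handed in; nothing more can be done
None
```

I handed the job in at about 43 s: the blue, green and red cartridges stand in their own shells (yellow was absent), the lever is back at the end of the sealed pocket, and the arm is clear; the hand-in gave no verdict.

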